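Transfer a freshly primed fitting over the end stop and park it on the drying rail

TASK

The freshly primed pipe tee hangs from its carrier on the spraying rail (the right-hand rail of the blue bench rack, seen from the robot). The carrier is handled by its red grip. Slide it along to the red end stop where the rail lets it out, lift it over the two stops, set it down gently in the gate of the drying rail (the left-hand one), and slide it along until it presses the sprung buffer back and the yellow latch drops behind it; then let go. The paint is wet, so nothing may touch the tee; force nothing, never drive the buffer to its bottom, and leave the spray can, the loose elbow and the loose tee beside the rack where they are.

Things in the scene. Friction and masses are not known exactly. Their poses are not given: they have to be found in the camera images.
- rack: Blue bench rack, fixed, 530 mm long. Origin: bench top below the gap between its two rails; y = along the rails (spraying rail y<0, drying rail y>0), x across, away from the robot, z up. The rails lie in one line at x=0, tops at z=200 mm: web 7 mm thick with a T-head 15 mm wide, 5 mm thick, that holds the carrier's lips down. Posts and arms behind (x>0) end below z=182 mm.
- spray_stop (a point): Point on the rail top, rack y=-20 mm: face of the spraying rail's red end stop (10 mm thick, 15 mm higher than the rail; the drying rail's equal stop stands at y=10 to 20 mm). From y=-112 to -20 mm the T-head is missing, only the round-topped web remains: only in this gate can the carrier be lifted off. Against the stop its origin is at y=-76 mm.
- dry_gate (a point): Point on the rail top, rack y=+49 mm: where the carrier's origin belongs (6 mm either way) when it is set down in the drying rail's gate, y=20 to 112 mm, where the T-head is missing. From y=112 mm on the head (rounded mouth) holds the carrier. The grey catch is clamped farther along, elsewhere each time and not measured: relaxed buffer face at y=166 to 236 mm. Find it by eye or feel.
- carrier: Aluminium carrier, 0.3 to 0.5 kg with the tee, loose. Origin: underside of its shoe's roof; on a rail this lies on the rail top. y along the rail to the drying side. Shoe y=-22 to 56, 27 mm wide; lips 13 mm below the origin, 10 mm apart (1.5 mm side play on the web, 3 mm up-down under the head). Raise 28 mm or more to clear the stops, but under 50 mm: beyond, its hook meets the rail from below.
- grip (a point): Centre of the carrier's red grip, 42 mm above the carrier's origin. Grip: 16 mm thick (carrier x), 28 mm long (y), 36 mm high; pinch it across x from above.
- keeper (a point): Middle of the front face of the keeper bar at the carrier's front end, 56 mm ahead (y) of the carrier's origin, 8 mm above it. The bar is 10 mm long (y), 16 mm high. It meets the end stop, later the buffer; the yellow latch (its ramp starts 27 mm before the buffer face, tip 20 mm above the rail) rides up over it and drops behind it.
- primed_tee: The wet-painted pipe tee, 60 mm long, fixed on the wire hook that comes down in front of the rail; it hangs 100 to 155 mm below the carrier's origin, run along the rail. Origin within the tee.
- latch (a joint): Angle (rad) of the yellow drop latch on the catch: 0 = down (free, or dropped behind the keeper), about 0.2 while the keeper passes under its tooth. A light spring and its weight close it; pushing the keeper under it takes some 3 to 7 N along the rail.
- buffer (a joint): Compression (m) of the catch's sprung buffer: 0 = relaxed, 0.012 = bottomed. 3 N to start, then 1.2 N per mm. The latch drops once it is pressed in by 0.004 to 0.005 (10 to 16 N of push in all, with latch and sliding friction); when the carrier is let go the latch keeps it pressed in by 0.003 to 0.004.
- primer_can: Primer spray can with yellow cap, 67 mm across, 225 mm tall, standing loose left of the rack; bystander. Origin: centre of its underside.
- grey_elbow: Bare grey pipe elbow, 43 mm, lying loose right of the rack; bystander. Origin: underside.
- small_tee: Bare grey pipe tee, 60 mm, lying loose right of the rack; bystander. Origin: underside.

How it is judged:
By the outcome, as a careful person would: the job done as asked, in the order asked, and still so for the second after the job is handed in, with the robot touching nothing.
It also fails if it takes over 58 s, if anything falls off the work surface, if the arm or the gripper's body presses on something with over 40 N, if the wrist force passes 120 N, or if a joint passes its speed limit or range.

ROBOT

A 7-joint arm with a two-finger parallel gripper is mounted at the origin on the work surface; the furniture and walls round the work are solid. World frame = base frame: x ahead of the robot, y to its left, z up, the work surface at z = 0. Lengths are in m, angles in degrees, forces in N, time in s.
With the tool pointing down it reaches from about 0.425 to 0.875 m from the base axis. Payload 4.7 kg.
Tool frame: the origin (TCP) lies at the very end of the fingers, on their centre line; the grasp point (between the pads) lies 19 mm behind it; z points along the fingers, y is the line along which they close (so a half turn about z gives the same grasp; the last joint's range is limited). The gripper opens to 87 mm and grips with 3 to 60 N. Pads are 19 mm wide; open, the fingers measure 117 mm over their backs; the gripper's body (75 mm by 190 mm) begins 51 mm behind the grasp point.
Start: joints at [71.568, 18.392, -4.016, 83.108, 1.295, 78.541, -3.26], TCP at [0.214, -0.614, 0.223] pointing down, gripper open.
Joint ranges: [-163.93, 163.93], [-17.29, 119.83], [-79.2, 71.16], [3.27, 140.29], [-89.18, 269.18], [5.43, 117.66], [-154.24, 154.24]. Speed limits (degrees/s): [147.25, 147.25, 180, 180, 180, 180, 180].

INTERFACE

Orientations are given as [roll, pitch, yaw] about the fixed x, y, z axes, in that order (R = Rz(yaw) Ry(pitch) Rx(roll)).
In Python, from cell import telemetry, cams, env gives the robot as it stands.
- The arm moves only by the tool arm_command, never from a script. Its argument "series" is text: rows parted by semicolons, each of 5 numbers parted by spaces: the shift along the tool's x, y, z in mm, then the turn about the tool's z in rad, then the closure in counts, from 0 (fully open) to 255 (shut). A call has 1 to 20 rows; each row shifts and turns the commanded pose from where the row before left it, along the tool's axes as they then stand; what a row does not reach is not made up. A row lasts 1/12 s, in which the tool goes at most 41.7 mm and 7.16 degrees, less where a joint would pass 70% of its speed; a pose out of reach is approached as far as the arm can. A call is refused whole if a number of a shift passes 41.7 or a number of a turn 0.125, either way. A call with a gripper value outside its range is refused whole. The fingers move at their own pace and stop on an object; "squeeze" is the grip in N (left out, the last holds). Time passes only in rows, so rows that do not move let the fingers close. It gives the time, the measured TCP pose, the force, the opening and the grip force at its end, in the units of the state.
- telemetry.get_obs(): the state, without advancing time (a new reading comes with each control period).
- cams.read_camera(name): name is "scene" or "top"; returns the picture (384x512x3 uint8, blue, green, red); there is no depth.
- cams.calibration(name): a dict with "K" (3x3 intrinsics, pixels), "origin" and "rotation" of the camera in the world. Camera axes: x right, y down, z forward; pixel columns grow to the right and rows downward; lengths in m; the calibration is good to about 2 mm. A picture is of the moment at which its call begins. calibration takes no time and is no camera call.
- env.sign_off(): hands the job in; it is judged then, once.
The state is a dict: "time_s": time; "qpos": joint angles; "joint_velocities": joint speeds; "effort": joint torques, N m; "tool_pos": TCP position; "tool_rot": TCP orientation; "force": force on the tool from outside, world axes, zero at the start; "wrist_torque": the same for the moment, N m; "grip_width": finger opening in m; "grasp_force": force on a finger pad.
Only numpy, scipy, OpenCV 4.12 (cv2) and the standard library are available. Lean on these libraries where they do the work, as an engineer would, in place of code of your own. Each camera call takes 0.05 s, during which the arm holds its last target. There are 200 camera calls.

## Working session

There is one attempt and no reset: what is moved stays moved. The work goes in short steps, Python scripts to look and compute and a tool call to move; the robot and the scene stay as the last step left them, time stands still between calls to the robot, and variables do not carry over. Pictures are saved under pics/ and viewed, at most 10 in all, crops included, and the job is handed in when it is done.

Besides the shell and the picture viewer there is one more tool, called after "Emit:" by a JSON object that holds its "fn" and its "kwargs". arm_command: Moves the arm, as the interface text tells. Its arguments: {"type":"object","properties":{"series":{"type":"string"},"squeeze":{"type":"number"}},"required":["series"]}

```bash
mkdir -p pics; python3 - <<'E'
from cell import telemetry,cams
import cv2
o=telemetry.get_obs();print(o)
for n in("scene","top"):
    c=cams.calibration(n);print(n,c)
    cv2.imwrite(f"pics/{n}0.png",cv2.resize(cams.read_camera(n),(800,600),interpolation=cv2.INTER_CUBIC))
E
```

```text
{'time_s': 0.0, 'qpos': array([71.56853224, 18.4395508 , -4.01540638, 83.17399877,  1.29426922,
       78.54024737, -3.26262836]), 'joint_velocities': array([-0.02049636,  0.0694059 ,  0.04866365,  0.03812324, -0.0261485 ,
       -0.05643976, -0.00906139]), 'effort': array([ 2.52279569e-04, -4.91277659e+01, -4.03972277e-01, -3.12529707e+01,
       -6.38895482e-02,  4.35598113e-02,  1.82092058e-04]), 'tool_pos': array([ 0.21396056, -0.6131996 ,  0.22146383]), 'tool_rot': array([-1.79891403e+02,  5.00815958e-03,  1.92383092e+01]), 'force': array([-0.66509744,  0.18075654,  1.40061838]), 'wrist_torque': array([ 0.00968415,  0.00734548, -0.05334872]), 'grasp_force': 0.0, 'grip_width': 0.08686253229039304}
scene {'K': array([[419.18447707,   0.        , 253.45088012],
       [  0.        , 419.18447707, 193.87656272],
       [  0.        ,   0.        ,   1.        ]]), 'origin': array([-0.49637541,  0.48874994,  1.17180671]), 'rotation': array([-133.3292366 ,   -1.04215327, -117.00574052])}
top {'K': array([[419.72567021,   0.        , 255.69518294],
       [  0.        , 419.72567021, 199.50168162],
       [  0.        ,   0.        ,   1.        ]]), 'origin': array([0.34815937, 0.01273043, 1.35487984]), 'rotation': array([-176.72676225,   -0.28808139,  -91.72816896])}
```

View pics/scene0.png

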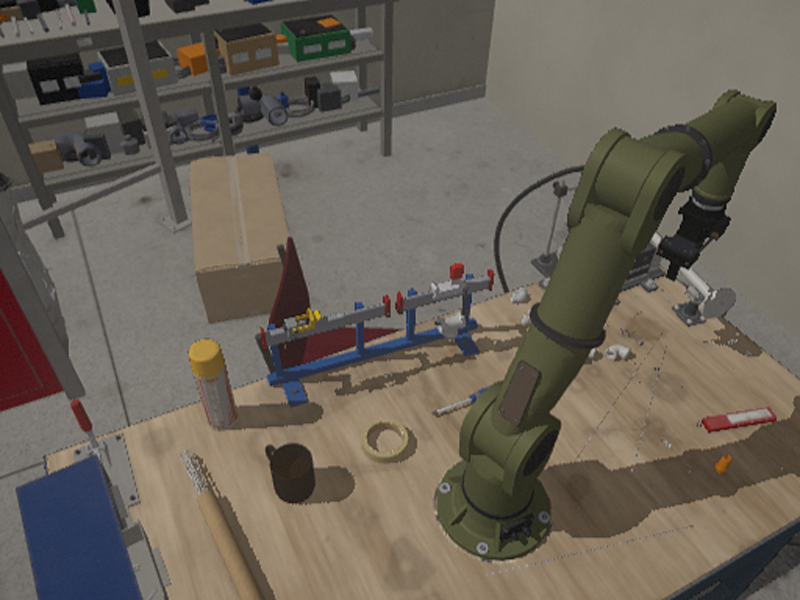

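View pics/top0.png

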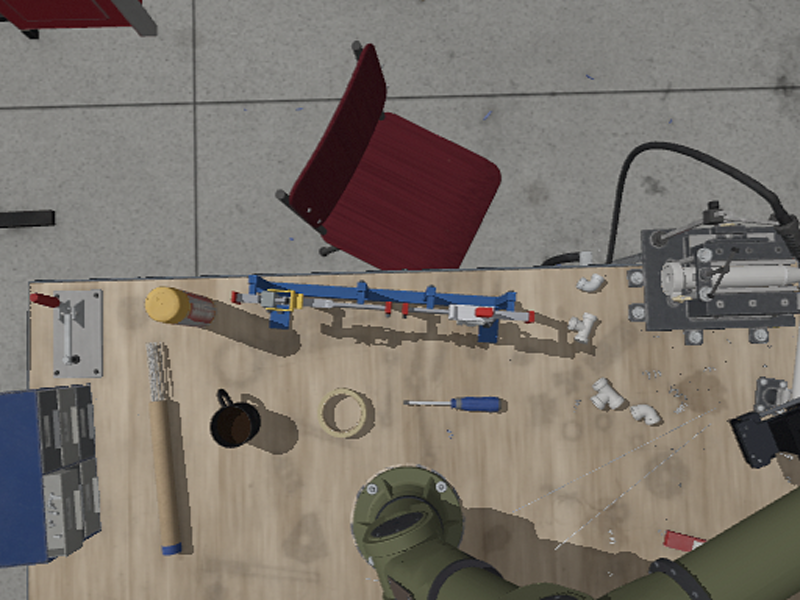

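The scene shows the rack with the catch on the left (yellow latch near (310,320)) and the carrier with the red grip at (456,271). In the top view the end stops are near (390,310)/(405,310), the grip near (485,312), and the latch near (290,300). I'll enlarge both.

```bash
cat > h.py <<'E'
import numpy as np,cv2
from cell import cams
from scipy.spatial.transform import Rotation as R
def cam(n):
    c=cams.calibration(n);return c["K"],np.array(c["origin"]),R.from_euler("xyz",c["rotation"],degrees=True).as_matrix()
def ray(n,u,v,z):
    K,o,M=cam(n);d=M@np.linalg.inv(K)@[u,v,1];return o+d*(z-o[2])/d[2]
def proj(n,p):
    K,o,M=cam(n);q=K@M.T@(np.array(p)-o);return q[:2]/q[2]
def crop(n,f,u0,v0,w,h,s):
    im=cams.read_camera(n)[v0:v0+h,u0:u0+w];im=cv2.resize(im,None,fx=s,fy=s,interpolation=cv2.INTER_CUBIC)
    for u in range(0,w,20): cv2.putText(im,str(u0+u),(u*s,9),0,.33,(0,255,255),1);cv2.line(im,(u*s,10),(u*s,16),(0,255,255),1)
    for v in range(0,h,10): cv2.putText(im,str(v0+v),(0,v*s+4),0,.33,(0,255,255),1)
    cv2.imwrite(f,im)
E
python3 -c "
from h import *
crop('top','pics/t1.png',145,165,200,70,4)
crop('scene','pics/s1.png',162,160,160,100,5)"
```

```text
(no output)
```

View pics/t1.png

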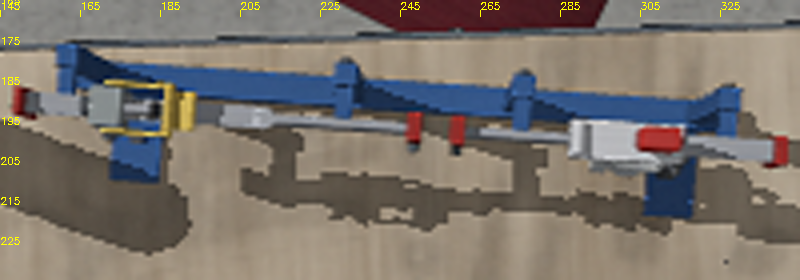

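View pics/s1.png

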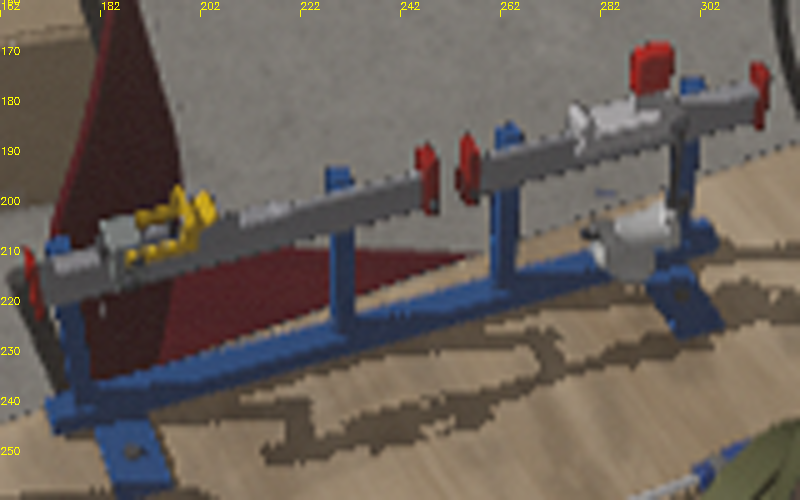

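Top crop: drying stop about (248.5,196.5), spray stop (259.2,197.5), rack end caps (150.5,190.5) and (340,202.5), grip top (310.2,199.5), keeper bar's front edge about u=287, latch's front tip about u=193, catch body's front around u=184. Scene crop: grip top about (292,170).

```bash
cat >> h.py <<'E'
E
python3 - <<'E'
from h import *
np.set_printoptions(precision=4,suppress=True)
P={k:ray("top",*uv,z) for k,uv,z in [("dstop",(248.5,196.3),.215),("sstop",(259.2,197.3),.215),("L",(150.5,190.3),.207),("Rr",(340,202.5),.207),("grip",(310.2,199.2),.26),("keep",(287.2,199.5),.21),("latchtip",(193,192.5),.22),("bodyfront",(175.5,190.5),.22),("piston",(184.5,192),.208)]}
for k,v in P.items(): print(k,v)
a=np.arctan2(P["L"][1]-P["Rr"][1],P["L"][0]-P["Rr"][0]);print("rail dir deg",np.degrees(a), "stops", P["dstop"]-P["sstop"])
O=(P["dstop"]+P["sstop"])/2;O[2]=0;d=np.array([np.cos(a),np.sin(a),0]);n=np.array([np.sin(a),-np.cos(a),0])
print("O",O)
for k,v in P.items(): print(k,"rack x %.4f y %.4f"%((v-O)@n,(v-O)@d))
for k,uv,z in [("dstop",(162+427/5,160+147/5),.215),("sstop",(162+469/5,160+138/5),.215),("griptop",(162+657/5,160+45/5),.26),("latchtop",(162+207/5,160+195/5),.22),("Lend",(162+27/5,160+250/5),.215),("Rend",(162+759/5,160+65/5),.215)]:
    v=ray("scene",*uv,z);print("S",k,v,"rack",(v-O)@n,(v-O)@d)
E
```

```text
dstop [0.4225 0.0243 0.215 ]
sstop [ 0.4189 -0.0047  0.215 ]
L [0.4474 0.2923 0.207 ]
Rr [ 0.3985 -0.2257  0.207 ]
grip [ 0.4071 -0.1371  0.26  ]
keep [ 0.4109 -0.0811  0.21  ]
latchtip [0.4369 0.1743 0.22  ]
bodyfront [0.4438 0.2215 0.22  ]
piston [0.4399 0.1992 0.208 ]
rail dir deg 84.59911504595011 stops [0.0036 0.029  0.    ]
O [0.4207 0.0098 0.    ]
dstop rack x 0.0004 y 0.0146
sstop rack x -0.0004 y -0.0146
L rack x 0.0001 y 0.2837
Rr rack x 0.0001 y -0.2366
grip rack x 0.0003 y -0.1476
keep rack x -0.0012 y -0.0914
latchtip rack x 0.0007 y 0.1652
bodyfront rack x 0.0031 y 0.2129
piston rack x 0.0014 y 0.1903
S dstop [0.428  0.0209 0.215 ] rack 0.006281613849336126 0.011754546837364648
S sstop [ 0.4237 -0.0086  0.215 ] rack 0.00472002726007163 -0.01806651943155315
S griptop [ 0.4078 -0.1428  0.26  ] rack 0.0015577502339138728 -0.15318093008868858
S latchtop [0.4445 0.1728 0.22  ] rack 0.008353710355277074 0.16450233711604642
S Lend [0.4526 0.2928 0.215 ] rack 0.0051433020010696155 0.28467638187455485
S Rend [ 0.4022 -0.2276  0.215 ] rack 0.003942602415136477 -0.23816151228344762
```

The stops, end caps and grip are all consistent: rail direction 84.6°, rack origin at (0.421, 0.010), carrier origin at rack y ≈ -0.150, buffer face at ≈ 0.19. The lengths match 530 mm and the 30 mm stop spacing. Next I rise, then turn to yaw 84.6°, so that tool x is rack y and tool y is rack x.

Emit:
{"fn": "arm_command", "kwargs": {"series": "0 0 -20 0 0;0 0 -30 0 0;0 0 -30 0 0;0 0 -20 0 0;0 0 0 -0.114 0;0 0 0 -0.114 0;0 0 0 -0.114 0;0 0 0 -0.114 0;0 0 0 -0.114 0;0 0 0 -0.114 0;0 0 0 -0.114 0;0 0 0 -0.114 0;0 0 0 -0.114 0;0 0 0 -0.115 0;0 0 0 0 0"}}

```text
time_s: 1.45
tool_pos: [0.2141, -0.6136, 0.3222]
tool_rot: [-180.0, -0.0, 84.8]
force: [-0.4, -0.0, 0.3]
grip_width: 0.087
grasp_force: 0.0
```

Emit:
{"fn": "arm_command", "kwargs": {"series": "12 4 0 0 0;24 7 0 0 0;24 7 0 0 0;24 7 0 0 0;24 7 0 0 0;24 7 0 0 0;24 7 0 0 0;24 7 0 0 0;24 7 0 0 0;24 7 0 0 0;24 7 0 0 0;24 7 0 0 0;24 7 0 0 0;24 7 0 0 0;24 7 0 0 0;24 7 0 0 0;24 7 0 0 0;24 7 0 0 0;24 7 0 0 0;12 4 0 0 0"}}

```text
time_s: 3.12
tool_pos: [0.3915, -0.169, 0.3228]
tool_rot: [180.0, 0.0, 84.6]
force: [0.4, -0.1, -0.7]
grip_width: 0.087
grasp_force: 0.0
```

Emit:
{"fn": "arm_command", "kwargs": {"series": "10 5 0 0 0;12 5 0 0 0;9 3 0 0 0;0 0 0 0 0;0 0 0 0 0;0 0 0 0 0"}}

```text
time_s: 3.62
tool_pos: [0.4058, -0.1436, 0.3225]
tool_rot: [-180.0, 0.0, 84.5]
force: [-0.4, -0.6, 0.3]
grip_width: 0.0871
grasp_force: 0.0
```

```bash
python3 -c "
from h import *
from cell import telemetry
o=telemetry.get_obs();print(o['tool_pos'],o['tool_rot'],o['qpos'])
print(proj('scene',o['tool_pos']),proj('top',o['tool_pos']))
crop('scene','pics/s2.png',232,110,100,100,6)"
```

```text
[ 0.40584638 -0.14364346  0.32245858] [-1.79984244e+02  1.68248298e-02  8.45038887e+01] [ 58.21608069 -11.16338758 -35.73272094 101.18052589  -6.47558906
  87.94369136  17.73898025]
[295.50870519 154.68286676] [316.2659727  198.17065765]
```

View pics/s2.png

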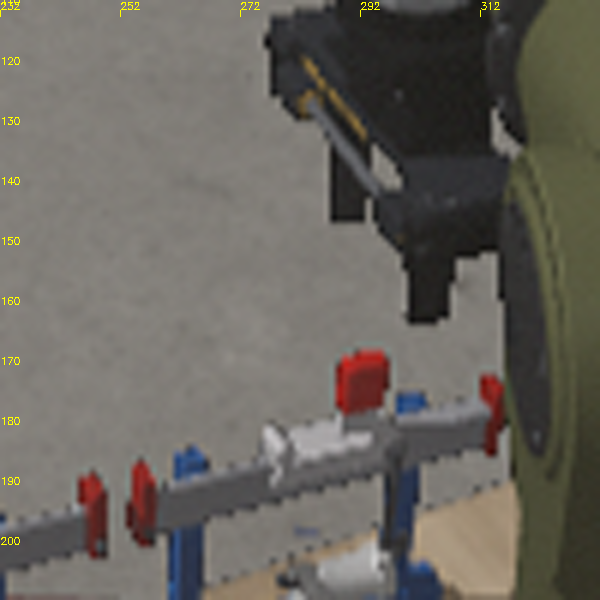

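The scene crop shows the gripper above and right of the grip. The grip silhouette spans u 288–296.7, v 168.3–178.8. In the top view it spanned u 304.5–316, v 196.8–202.5. I'll fit a box to both.

```bash
python3 - <<'E'
from h import *
from scipy.optimize import least_squares
a=np.radians(84.6);O=np.array([.4207,.0098,0]);d=np.array([np.cos(a),np.sin(a),0]);n=np.array([np.sin(a),-np.cos(a),0])
def bb(c,p):
    q=np.array([proj(c,O+n*(p[0]+i*.008)+d*(p[1]+j*.014)+[0,0,.242+k*.018]) for i in(-1,1) for j in(-1,1) for k in(-1,1)])
    return np.r_[q.min(0),q.max(0)]
m={"scene":[288,168.3,296.7,178.8],"top":[304.5,196.8,316,202.5]}
for s in (["scene"],["top"],["scene","top"]):
    r=least_squares(lambda p:np.concatenate([bb(c,p)-m[c] for c in s]),[0,-.15]);print(s,r.x,r.fun.round(1),O+n*r.x[0]+d*r.x[1])
E
```

```text
['scene'] [-5.53692167e-05 -1.49881047e-01] [-0.8 -1.1  0.8  1.1] [ 0.40653982 -0.13941066  0.        ]
['top'] [ 1.05289620e-04 -1.49845962e-01] [-0.6 -0.9  0.6  0.9] [ 0.40670307 -0.13939085  0.        ]
['scene', 'top'] [ 6.34917070e-05 -1.49869648e-01] [-0.8 -1.2  0.8  1.1 -0.6 -0.8  0.6  0.9] [ 0.40665923 -0.1394105   0.        ]
```

Emit:
{"fn": "arm_command", "kwargs": {"series": "4.3 0.4 0 0 0;0 0 10 0 0;0 0 15 0 0;0 0 15 0 0;0 0 12 0 0;0 0 8 0 0;0 0 0 0 0;0 0 0 0 0;0 0 0 0 0"}}

```text
time_s: 4.42
tool_pos: [0.4074, -0.1386, 0.2632]
tool_rot: [179.9, 0.0, 84.6]
force: [-0.8, 0.3, 0.1]
grip_width: 0.087
grasp_force: 0.0
```

Emit:
{"fn": "arm_command", "kwargs": {"series": "-0.8 -0.8 8 0 0;0 0 10 0 0;0 0 10 0 0;0 0 7 0 0;0 0 0 0 0;0 0 0 0 0"}}

```text
time_s: 4.92
tool_pos: [0.4058, -0.139, 0.2269]
tool_rot: [-179.9, -0.0, 84.6]
force: [0.5, 0.4, 0.4]
grip_width: 0.0872
grasp_force: 0.0
```

Emit:
{"fn": "arm_command", "kwargs": {"series": "0 0 0 0 80;0 0 0 0 140;0 0 0 0 190;0 0 0 0 255;0 0 0 0 255;0 0 0 0 255;0 0 0 0 255;0 0 0 0 255;0 0 0 0 255;0 0 0 0 255", "squeeze": 25}}

```text
time_s: 5.75
tool_pos: [0.4061, -0.1392, 0.2275]
tool_rot: [-180.0, 0.0, 84.6]
force: [-0.2, -0.0, 0.4]
grip_width: 0.0282
grasp_force: 0.0
```

Emit:
{"fn": "arm_command", "kwargs": {"series": "0 0 0 0 255;0 0 0 0 255;0 0 0 0 255;0 0 0 0 255;0 0 0 0 255;0 0 0 0 255"}}

```text
time_s: 6.25
tool_pos: [0.4064, -0.1392, 0.2277]
tool_rot: [180.0, 0.0, 84.6]
force: [1.7, -0.3, 0.5]
grip_width: 0.0154
grasp_force: 25.0
```

Emit:
{"fn": "arm_command", "kwargs": {"series": "2 0 0 0 255;4 0 0 0 255;6 0 0 0 255;6 0 0 0 255;6 0 0 0 255;6 0 0 0 255;6 0 0 0 255;6 0 0 0 255;6 0 0 0 255;6 0 0 0 255;4 0 0 0 255;4 0 0 0 255;2 0 0 0 255;0 0 0 0 255;0 0 0 0 255"}}

```text
time_s: 7.5
tool_pos: [0.4123, -0.0747, 0.2276]
tool_rot: [-180.0, -0.1, 84.6]
force: [-1.0, -1.9, 3.2]
grip_width: 0.0159
grasp_force: 25.0
```

Emit:
{"fn": "arm_command", "kwargs": {"series": "2 0 0 0 255;2 0 0 0 255;1.5 0 0 0 255;1 0 0 0 255;0 0 0 0 255;0 0 0 0 255"}}

```text
time_s: 8.0
tool_pos: [0.4129, -0.0689, 0.2276]
tool_rot: [180.0, 0.0, 84.6]
force: [-0.8, -5.2, 3.3]
grip_width: 0.0157
grasp_force: 25.0
```

Emit:
{"fn": "arm_command", "kwargs": {"series": "1 0 0 0 255;1 0 0 0 255;0 0 0 0 255;0 0 0 0 255"}}

```text
time_s: 8.33
tool_pos: [0.413, -0.0669, 0.2276]
tool_rot: [180.0, 0.0, 84.6]
force: [0.2, -3.2, 4.5]
grip_width: 0.0161
grasp_force: 25.0
```

Emit:
{"fn": "arm_command", "kwargs": {"series": "1 0 0 0 255;1 0 0 0 255;0 0 0 0 255;0 0 0 0 255"}}

```text
time_s: 8.67
tool_pos: [0.413, -0.0668, 0.2277]
tool_rot: [180.0, 0.2, 84.5]
force: [-0.7, -8.8, 3.3]
grip_width: 0.0158
grasp_force: 25.0
```

Contact with the stop (8.8 N, no further motion). This ties origin y=-76 mm to TCP (0.413, -0.0668). Now I back off slightly and lift.

Emit:
{"fn": "arm_command", "kwargs": {"series": "-2 0 0 0 255;-2 0 0 0 255;-1 0 0 0 255;0 0 0 0 255;0 0 -2 0 255;0 0 -3 0 255;0 0 -3 0 255;0 0 -3 0 255;0 0 -3 0 255;0 0 0 0 255;0 0 0 0 255", "squeeze": 35}}

```text
time_s: 9.58
tool_pos: [0.4122, -0.0701, 0.2415]
tool_rot: [-179.9, 0.0, 84.6]
force: [-0.6, 0.1, -4.2]
grip_width: 0.0158
grasp_force: 35.0
```

Emit:
{"fn": "arm_command", "kwargs": {"series": "0 0 -4 0 255;0 0 -5 0 255;0 0 -6 0 255;0 0 -5 0 255;0 0 -4 0 255;0 0 0 0 255;0 0 0 0 255;0 0 0 0 255"}}

```text
time_s: 10.25
tool_pos: [0.4126, -0.0699, 0.2654]
tool_rot: [-180.0, 0.0, 84.6]
force: [0.1, -0.1, -3.0]
grip_width: 0.0159
grasp_force: 35.0
```

```bash
python3 -c "
from h import *
crop('scene','pics/s3.png',162,130,160,115,5)"
```

```text
(no output)
```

View pics/s3.png

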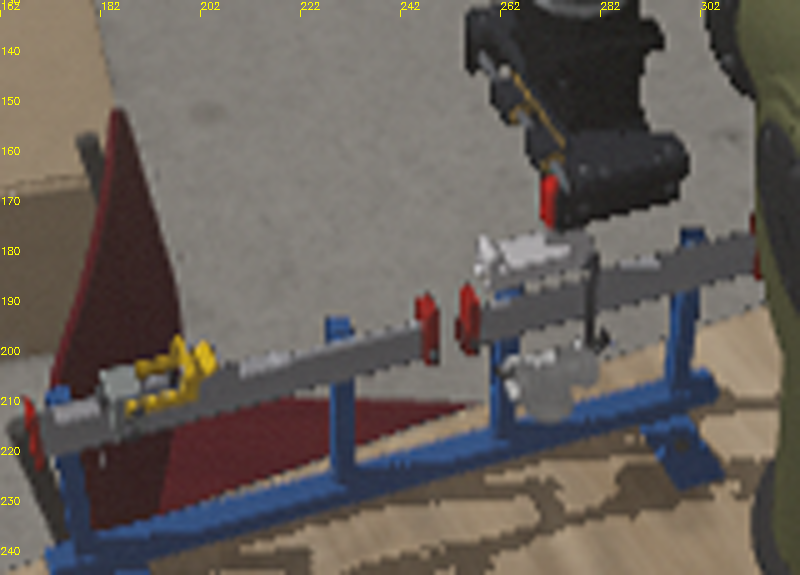

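The carrier hangs level, about 38 mm up and clear of the stop; tee near (270,207) in front of the rack. Now I carry it 128 mm along.

Emit:
{"fn": "arm_command", "kwargs": {"series": "2 0 0 0 255;4 0 0 0 255;6 0 0 0 255;8 0 0 0 255;8 0 0 0 255;8 0 0 0 255;8 0 0 0 255;8 0 0 0 255;8 0 0 0 255;8 0 0 0 255;8 0 0 0 255;8 0 0 0 255;8 0 0 0 255;8 0 0 0 255;8 0 0 0 255;8 0 0 0 255;6 0 0 0 255;4 0 0 0 255;2 0 0 0 255;0 0 0 0 255"}}

```text
time_s: 11.97
tool_pos: [0.4247, 0.0578, 0.2655]
tool_rot: [180.0, 0.0, 84.6]
force: [1.0, -0.1, -3.8]
grip_width: 0.0152
grasp_force: 35.0
```

Emit:
{"fn": "arm_command", "kwargs": {"series": "0 0 0 0 255;0 0 0 0 255;0 0 0 0 255"}}

```text
time_s: 12.22
tool_pos: [0.4247, 0.0571, 0.2655]
tool_rot: [-180.0, 0.0, 84.6]
force: [-1.2, 0.4, -3.6]
grip_width: 0.0157
grasp_force: 35.0
```

Emit:
{"fn": "arm_command", "kwargs": {"series": "0 0 3 0 255;0 0 4 0 255;0 0 5 0 255;0 0 5 0 255;0 0 4 0 255;0 0 3 0 255;0 0 2 0 255;0 0 2 0 255;0 0 2 0 255;0 0 0 0 255;0 0 0 0 255"}}

```text
time_s: 13.13
tool_pos: [0.4247, 0.0575, 0.2356]
tool_rot: [180.0, 0.0, 84.6]
force: [-0.4, -0.4, -4.1]
grip_width: 0.0155
grasp_force: 35.0
```

Emit:
{"fn": "arm_command", "kwargs": {"series": "0 0 1.5 0 255;0 0 1.5 0 255;0 0 1.5 0 255;0 0 1 0 255;0 0 1 0 255;0 0 0.5 0 255;0 0 0 0 255;0 0 0 0 255"}}

```text
time_s: 13.8
tool_pos: [0.4247, 0.0575, 0.2285]
tool_rot: [180.0, 0.0, 84.6]
force: [1.5, -0.1, -3.6]
grip_width: 0.016
grasp_force: 35.0
```

Emit:
{"fn": "arm_command", "kwargs": {"series": "0 0 0.6 0 255;0 0 0.6 0 255;0 0 0.4 0 255;0 0 0 0 255;0 0 0 0 255"}}

```text
time_s: 14.22
tool_pos: [0.4248, 0.0575, 0.2276]
tool_rot: [180.0, 0.0, 84.6]
force: [-3.8, -0.8, 4.1]
grip_width: 0.0159
grasp_force: 35.0
```

Emit:
{"fn": "arm_command", "kwargs": {"series": "1 -0.3 0 0 255;2 0 0 0 255;2 0 0 0 255;2 0 0 0 255;2 0 0 0 255;2 0 0 0 255;2 0 0 0 255;2 0 0 0 255;0 0 0 0 255;0 0 0 0 255"}}

```text
time_s: 15.05
tool_pos: [0.4268, 0.0714, 0.2276]
tool_rot: [179.9, 0.1, 84.6]
force: [-0.6, -4.7, 4.7]
grip_width: 0.0155
grasp_force: 35.0
```

Emit:
{"fn": "arm_command", "kwargs": {"series": "2 0 0 0 255;3 0 0 0 255;3 0 0 0 255;3 0 0 0 255;3 0 0 0 255;3 0 0 0 255;3 0 0 0 255;3 0 0 0 255;3 0 0 0 255;2 0 0 0 255;0 0 0 0 255;0 0 0 0 255"}}

```text
time_s: 16.05
tool_pos: [0.4292, 0.0993, 0.2276]
tool_rot: [179.9, 0.1, 84.6]
force: [-0.0, -6.0, 7.0]
grip_width: 0.0156
grasp_force: 35.0
```

Emit:
{"fn": "arm_command", "kwargs": {"series": "2 0 -0.3 0 255;2 0 -0.2 0 255;2 0 0 0 255;2 0 0 0 255;2 0 0 0 255;2 0 0 0 255;2 0 0 0 255;0 0 0 0 255;0 0 0 0 255"}}

```text
time_s: 16.8
tool_pos: [0.4301, 0.1139, 0.2277]
tool_rot: [180.0, 0.0, 84.6]
force: [-0.2, -5.4, 4.6]
grip_width: 0.0158
grasp_force: 35.0
```

```bash
python3 -c "
from h import *
crop('scene','pics/s4.png',162,150,110,95,6)"
```

```text
(no output)
```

View pics/s4.png

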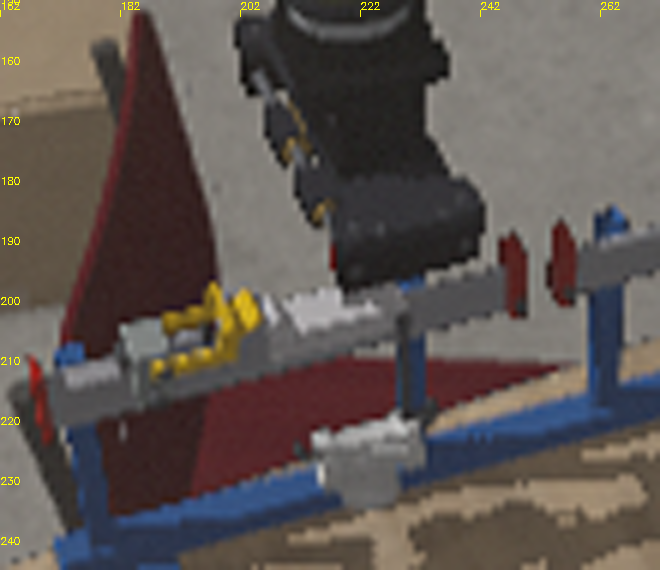

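The keeper (near (205,205)) is just short of the yellow latch tip, as expected: keeper front at y≈161, ramp at ≈165. I push on slowly.

Emit:
{"fn": "arm_command", "kwargs": {"series": "1.5 0 0 0 255;1.5 0 0 0 255;1.5 0 0 0 255;1.5 0 0 0 255;1.5 0 0 0 255;1.5 0 0 0 255;1.5 0 0 0 255;1.5 0 0 0 255;0 0 0 0 255;0 0 0 0 255"}}

```text
time_s: 17.68
tool_pos: [0.4312, 0.1249, 0.2277]
tool_rot: [180.0, 0.1, 84.6]
force: [-0.3, -7.4, 6.3]
grip_width: 0.0156
grasp_force: 35.0
```

Emit:
{"fn": "arm_command", "kwargs": {"series": "1.5 0 0 0 255;1.5 0 0 0 255;1.5 0 0 0 255;1.5 0 0 0 255;1.5 0 0 0 255;1 0 0 0 255;0 0 0 0 255;0 0 0 0 255"}}

```text
time_s: 18.35
tool_pos: [0.4319, 0.1327, 0.2277]
tool_rot: [180.0, 0.2, 84.5]
force: [-1.0, -8.0, 7.3]
grip_width: 0.0158
grasp_force: 35.0
```

Emit:
{"fn": "arm_command", "kwargs": {"series": "1 0 -0.3 0 255;1 0 0 0 255;1 0 0 0 255;1 0 0 0 255;1 0 0 0 255;0 0 0 0 255;0 0 0 0 255"}}

```text
time_s: 18.93
tool_pos: [0.4324, 0.1382, 0.2277]
tool_rot: [180.0, 0.1, 84.6]
force: [-0.2, -7.5, 4.9]
grip_width: 0.0157
grasp_force: 35.0
```

Emit:
{"fn": "arm_command", "kwargs": {"series": "1 0 0 0 255;1 0 0 0 255;1 0 0 0 255;0 0 0 0 255;0 0 0 0 255"}}

```text
time_s: 19.35
tool_pos: [0.4327, 0.1412, 0.2277]
tool_rot: [180.0, 0.1, 84.6]
force: [0.9, -7.4, 4.3]
grip_width: 0.016
grasp_force: 35.0
```

Emit:
{"fn": "arm_command", "kwargs": {"series": "1 0 0 0 255;1 0 0 0 255;0 0 0 0 255;0 0 0 0 255"}}

```text
time_s: 19.68
tool_pos: [0.4328, 0.1431, 0.2277]
tool_rot: [180.0, 0.1, 84.5]
force: [0.2, -7.2, 3.8]
grip_width: 0.0161
grasp_force: 35.0
```

Emit:
{"fn": "arm_command", "kwargs": {"series": "1 0 0 0 255;0.5 0 0 0 255;0 0 0 0 255;0 0 0 0 255"}}

```text
time_s: 20.02
tool_pos: [0.4328, 0.1432, 0.2277]
tool_rot: [-180.0, 0.2, 84.5]
force: [-1.1, -9.5, 6.8]
grip_width: 0.0157
grasp_force: 35.0
```

Buffer contact at TCP y ≈ 0.143 (keeper 191 mm). I now press in about 4.5 mm in small steps.

Emit:
{"fn": "arm_command", "kwargs": {"series": "0.7 0 -0.2 0 255;0.7 0 0 0 255;0.6 0 0 0 255;0 0 0 0 255;0 0 0 0 255"}}

```text
time_s: 20.43
tool_pos: [0.433, 0.1447, 0.2278]
tool_rot: [-180.0, 0.3, 84.5]
force: [-0.2, -10.3, 5.7]
grip_width: 0.0157
grasp_force: 35.0
```

Emit:
{"fn": "arm_command", "kwargs": {"series": "0.7 0 0 0 255;0.7 0 0 0 255;0.6 0 0 0 255;0 0 0 0 255;0 0 0 0 255"}}

```text
time_s: 20.85
tool_pos: [0.4331, 0.146, 0.2279]
tool_rot: [-180.0, 0.3, 84.5]
force: [-1.6, -11.8, 7.7]
grip_width: 0.0155
grasp_force: 35.0
```

Emit:
{"fn": "arm_command", "kwargs": {"series": "0.7 0 -0.2 0 255;0.7 0 0 0 255;0 0 0 0 255;0 0 0 0 255"}}

```text
time_s: 21.18
tool_pos: [0.4332, 0.1472, 0.2279]
tool_rot: [-180.0, 0.4, 84.4]
force: [-0.9, -13.3, 6.0]
grip_width: 0.0156
grasp_force: 35.0
```

Emit:
{"fn": "arm_command", "kwargs": {"series": "0.7 0 0 0 255;0.6 0 0 0 255;0 0 0 0 255;0 0 0 0 255"}}

```text
time_s: 21.52
tool_pos: [0.4333, 0.148, 0.228]
tool_rot: [-179.9, 0.4, 84.4]
force: [-1.2, -13.6, 7.3]
grip_width: 0.0158
grasp_force: 35.0
```

```bash
python3 -c "
from h import *
crop('scene','pics/s5.png',172,185,60,45,12)"
```

```text
(no output)
```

View pics/s5.png

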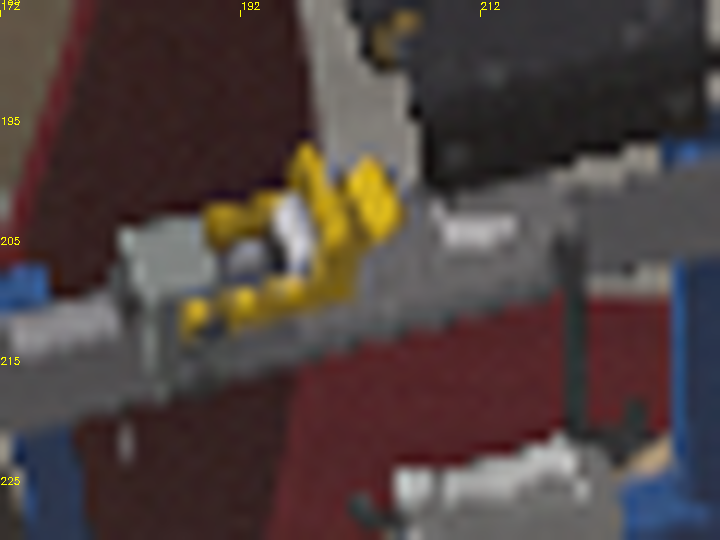

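The latch frame looks down, its tops at (197.5,197) and (203,198) as when free, and the keeper stands inside it. I'll check this numerically against the free-latch picture.

```bash
python3 - <<'E'
from h import *
def f(im,u0,v0,s):
    h=cv2.cvtColor(im,cv2.COLOR_BGR2HSV);m=cv2.inRange(h,(20,150,90),(34,255,255));v,u=np.nonzero(m)
    u=u0+u/s;v=v0+v/s;k=(u>184)&(u<210)&(v>192)&(v<216);u,v=u[k],v[k];t=u>199
    print("centroid",u.mean(),v.mean(),"tip",u[t].mean(),v[t].mean(),"top",np.percentile(v[t],3), len(u)/s/s)
for n,a in(("s1",(162,160,5)),("s3",(162,130,5)),("s4",(162,150,6)),("s5",(172,185,12))): f(cv2.imread(f"pics/{n}.png"),*a)
f(cams.read_camera("scene"),0,0,1)
E
```

```text
centroid 197.55229571984438 204.52622568093386 tip 201.62166666666667 203.5435185185185 top 199.2 102.8
centroid 197.51464919043948 204.52629144178871 tip 201.6211111111111 203.5574074074074 top 199.2 103.75999999999999
centroid 197.556723609286 204.5509855453351 tip 201.66697916666664 203.57458333333332 top 199.33333333333334 105.69444444444444
centroid 197.6815923962363 204.73250704494436 tip 201.64945750921453 203.5919638685563 top 199.25 96.93055555555556
centroid 197.23711340206185 204.0721649484536 tip 201.78378378378378 202.67567567567568 top 199.0 97.0
```

The latch is back at its free height, so it dropped. Test: ease the push back and see whether the carrier is held.

Emit:
{"fn": "arm_command", "kwargs": {"series": "-0.7 0 0 0 255;-0.7 0 0 0 255;-0.7 0 0 0 255;-0.7 0 0 0 255;0 0 0 0 255;0 0 0 0 255"}}

```text
time_s: 22.12
tool_pos: [0.4333, 0.1478, 0.2278]
tool_rot: [180.0, 0.2, 84.5]
force: [1.6, -7.8, 3.0]
grip_width: 0.0158
grasp_force: 35.0
```

Emit:
{"fn": "arm_command", "kwargs": {"series": "-0.7 0 0 0 255;-0.7 0 0 0 255;-0.6 0 0 0 255;0 0 0 0 255;0 0 0 0 255"}}

```text
time_s: 22.53
tool_pos: [0.4332, 0.1476, 0.2277]
tool_rot: [180.0, 0.0, 84.6]
force: [3.4, -4.6, -1.0]
grip_width: 0.0159
grasp_force: 35.0
```

Emit:
{"fn": "arm_command", "kwargs": {"series": "-0.7 0 0 0 255;-0.7 0 0 0 255;-0.6 0 0 0 255;0 0 0 0 255;0 0 0 0 255"}}

```text
time_s: 22.95
tool_pos: [0.433, 0.1465, 0.2278]
tool_rot: [180.0, -0.1, 84.6]
force: [5.0, -2.0, -5.1]
grip_width: 0.0158
grasp_force: 35.0
```

Emit:
{"fn": "arm_command", "kwargs": {"series": "-0.7 -0.3 0.3 0 255;-0.7 0 0.3 0 255;0 0 0 0 255;0 0 0 0 255;0 0 0 0 255"}}

```text
time_s: 23.37
tool_pos: [0.433, 0.1465, 0.2277]
tool_rot: [179.9, -0.2, 84.7]
force: [5.3, 0.0, -2.8]
grip_width: 0.0157
grasp_force: 35.0
```

Held: no push left and the carrier stays at 3.3 mm compression, so it is latched. I relieve the side force, then open slowly.

Emit:
{"fn": "arm_command", "kwargs": {"series": "0 0.5 0.2 0 255;0 0.5 0.2 0 255;0 0 0 0 255;0 0 0 0 255", "squeeze": 10}}

```text
time_s: 23.7
tool_pos: [0.4332, 0.1464, 0.2277]
tool_rot: [-180.0, -0.1, 84.7]
force: [0.1, 4.0, 4.1]
grip_width: 0.0158
grasp_force: 10.0
```

Emit:
{"fn": "arm_command", "kwargs": {"series": "0 0 0 0 200;0 0 0 0 170;0 0 0 0 140;0 0 0 0 110;0 0 0 0 80;0 0 0 0 50;0 0 0 0 50;0 0 0 0 50;0 0 0 0 50;0 0 0 0 50;0 0 0 0 50"}}

```text
time_s: 24.62
tool_pos: [0.4333, 0.1445, 0.2271]
tool_rot: [180.0, 0.0, 84.6]
force: [0.2, 0.2, 0.2]
grip_width: 0.0688
grasp_force: 0.0
```

Forces are zero, and the fingers are open 69 mm round the grip. Now I rise straight up, then check.

Emit:
{"fn": "arm_command", "kwargs": {"series": "0 0 -4 0 50;0 0 -8 0 50;0 0 -12 0 50;0 0 -15 0 50;0 0 -15 0 50;0 0 -15 0 50;0 0 -15 0 50;0 0 -10 0 50;0 0 0 0 50;0 0 0 0 50"}}

```text
time_s: 25.45
tool_pos: [0.4335, 0.1447, 0.3214]
tool_rot: [179.9, 0.0, 84.6]
force: [1.0, 0.6, -0.5]
grip_width: 0.0702
grasp_force: 0.0
```

```bash
python3 -c "
from h import *
from cell import telemetry
o=telemetry.get_obs();print(o['tool_pos'],o['force'])
a=np.radians(84.6);O=np.array([.4207,.0098,0]);d=np.array([np.cos(a),np.sin(a),0])
print(proj('scene',O+d*.138+[0,0,.26]))
crop('scene','pics/s6.png',112,160,150,115,5)"
```

```text
[0.43352641 0.14467469 0.32143991] [ 0.96766184  0.57094732 -0.45778432]
[211.3451238  189.67179078]
```

View pics/s6.png

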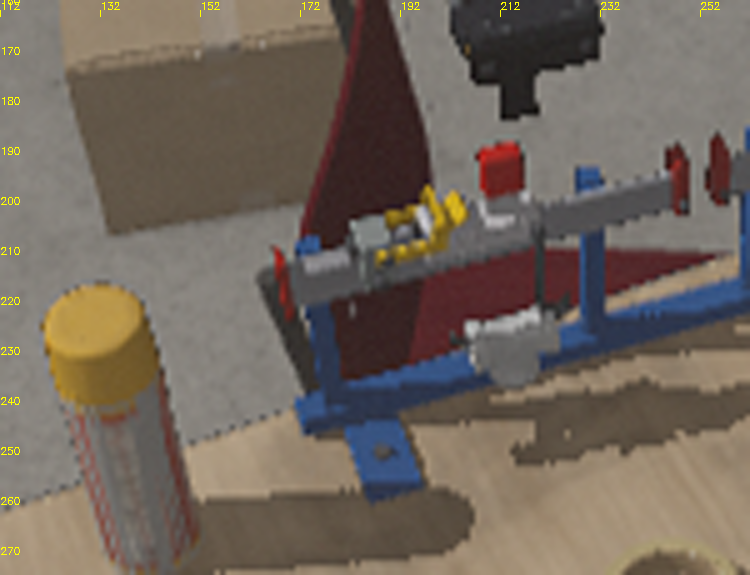

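The carrier sits latched (grip top at (212,189), predicted (211,190)), the latch is down behind the keeper, the can stands upright, and the gripper is clear above.

```bash
python3 -c "
from cell import env
print(env.sign_off())"
```

```text
the job is handed in; nothing more can be done
None
```

The carrier with the wet tee is latched on the drying rail, with the buffer pressed in about 3 mm. The gripper has let go and is clear above it, and the job was handed in at about 25.5 s of the 58 s allowed; sign-off gave no verdict.

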